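# Set the sensor gap to the gauge mark and log it

## Task

On the gap-setting jig, roll the knurled wheel under a fingertip until the sensor bracket has closed up to the gauge mark, its pointer standing level with the slot between the mark's two prongs, and take the finger off. Only then press the round key on top of the pulse counter fully down and let it come back up. Move the bracket by the wheel alone without touching it, grasp nothing, and leave the other things lying on the bench where they are.

Things in the scene. Friction and masses are not known exactly. Their poses are not given: they have to be found in the camera images.
- jig: Gap-setting jig, fixed to the bench: dark base 220 x 190 mm (x, y); origin at the centre of its underside. On it a sprung grey plate carries, on the -y half, the wheel between two cheek plates (84 mm long, outer faces 50 mm apart, tops at z = 86 mm); on the +y half a bed (top at z = 36 mm) with the sliding bracket and a steel end block (top at z = 72 mm) at x = 60 to 80 mm, towards which the bracket closes (+x).
- wheel: Knurled steel adjuster wheel, 70 mm diameter, 30 mm wide, axle level along the jig's y; origin at its centre (x 0, y -45, z 72 mm in the jig); its frame turns with it. Rolling its top towards the jig's +x moves the bracket to +x (closing) by 10 mm per 35 mm of rim travel; rolling back opens. Needs several strokes of about 40 mm; stays where left; turns with about 1.5 N at the rim.
- wheel_top (a point): Highest point of the wheel's rim, mid-width, 107 mm above the bench when not pressed, 21 mm above the cheek plates; does not turn with the wheel. The wheel, with the bed and bracket, rides on the sprung plate: it sinks under a downward push (about 4 N to start, then 0.9 N per mm) up to 8 mm, where it meets a hard stop.
- bracket: The silver sensor bracket sliding on the jig's bed along the jig's x: foot 50 x 40 mm, upright plate 44 mm high with a steel sensor barrel (16 mm diameter) through it pointing to +x. Origin at the centre of the underside of the foot. It travels 60 mm in all, driven by the wheel; not to be touched.
- pointer (a point): Tip of the bracket's pointer, a dark bar 4 mm wide (x) that sticks out sideways from the bracket's foot towards the jig's +y, about 44 mm above the bench; this point is at its end, in the middle of its width.
- mark: Gauge mark, steel fork on a post at the +y edge of the jig's bed: two prongs 5 mm wide, 14 mm long (y), with a 12 mm slot between, joined at the +y end. Origin mid-slot, underside; axes parallel to the jig's; fixed. The pointer passes clear of the prongs' ends; it is at the mark when its x in this frame is 0 (its 4 mm within the slot: 4 mm either way). It starts 20 to 46 mm short, on the -x side.
- counter: The cream plastic pulse counter, fixed to the bench: 130 x 170 mm, top 72 mm above the bench, origin at the centre of its underside. Dark display along its +x side; two small black studs and the round key on its -x side.
- key_top (a point): Centre of the top of the round black key (32 mm diameter, the largest round thing on the counter), on the counter's top, 25 mm towards its -x and 35 mm towards its +y from the middle. It stands 22 mm above the counter top (94 mm above the bench). Pressed straight down; sprung.
- key (a joint): Travel of the key: 0 m up, 0.006 m fully down, which takes about 5 N.
- fitting: Bystander: brass union fitting standing upright, 50 mm tall, 34 mm across; origin at the centre of its underside; loose.
- resistor: Bystander: black ceramic resistor block 26 x 60 x 24 mm with a small tab at each end; origin under its centre; loose.
- spanner: Bystander: steel spanner 150 mm long lying flat; loose.
- spare: Bystander: spare silver angle bracket 70 x 30 mm, 40 mm high, lying loose to the right; origin under its centre.
Mind the look-alikes: they are no part of the job. Leave any orange or purple look-alike of the counter alone.

How it is judged:
By the outcome, as a careful person would: the job done as asked, in the order asked, and still so for the second after the job is handed in, with the robot touching nothing.
It also fails if it takes over 54 s, if anything falls off the work surface, if the arm or the gripper's body presses on something with over 40 N, if the wrist force passes 120 N, or if a joint passes its speed limit or range.

## Robot

A 6-joint arm with a two-finger parallel gripper is mounted at the origin on the work surface. World frame = base frame: x ahead of the robot, y to its left, z up, the work surface at z = 0. Lengths are in m, angles in degrees, forces in N, time in s.
With the tool pointing down it reaches from about 0.4 to 0.825 m from the base axis. Payload 7 kg.
Tool frame: the origin (TCP) lies midway between the tips of the shut fingers; the grasp point (between the pads) lies 19 mm behind it (r.hold_point_z is the distance from the TCP to the grasp point, in m); x points along the fingers, y is the direction in which the jaws open and shut, and the axes are right-handed (so a half turn about x gives the same grasp; the last joint's range is limited). The gripper opens to 88 mm and grips with 3 to 60 N. Pads are 19 mm wide; open, the fingers measure 130 mm over their backs; the gripper's body (78 mm by 193 mm) begins 47 mm behind the grasp point.
Start: joints at [91.679, 20.546, 0.682, 0, -70.136, -16.507], TCP at [0.173, 0.652, 0.227] pointing down, gripper open.
Joint ranges: [-176.03, 176.03], [-82.01, 121.73], [-58.28, 71.71], [-173.87, 95.51], [-174.79, -0.11], [-173.66, 173.66]. Speed limits (degrees/s): [136.94, 136.94, 172.46, 180, 180, 180].

## Interface

Orientations are given as [roll, pitch, yaw] about the fixed x, y, z axes, in that order (R = Rz(yaw) Ry(pitch) Rx(roll)).
In Python, from plant import r, viewer, order gives the robot as it stands. The module is installed in compiled form; this text tells all that it offers.
- The arm moves only by the shell command python3 -m creep 'ROWS' [FORCE]. ROWS is JSON, a list of rows, each an object of numbers: "ax", "ay", "az": the turn, a rotation vector about the tool's x, y, z in degrees; "tx", "ty", "tz": the shift along the tool's x, y, z in m; "fingers": the finger opening in m, from 0 to 0.0876. A call has 1 to 5 rows; each row is the pose to reach, as a shift and turn from the pose commanded when the call began, along the tool's axes at that moment; what a row does not reach only later rows make up. A row lasts 1/10 s, in which the tool goes at most 50 mm and 8.59 degrees, less where a joint would pass 70% of its speed; a pose out of reach is approached as far as the arm can. A call with a gripper value outside its range is refused whole. The fingers move at their own pace and stop on an object; FORCE is the grip in N (left out, the last holds). Time passes only in rows, so rows that repeat a pose let the fingers close. It gives the time, the measured TCP pose, the force and the opening at its end, in the units of the state.
- r.get_state(): the state, without advancing time (a new reading comes with each control period).
- viewer.capture(name): name is "scene" or "top" or "wrist"; returns a dict with "pixels" (400x640x3 uint8, blue, green, red), "depth" (400x640 float32, m along the optical axis (not along the pixel's ray), 0 where there is no reading), "fx", "fy", "cx", "cy" (pixels), "k1" (the pictures are not rectified: a ray, as slopes to the right and down, at radius r is drawn at 1 + k1 r^2 times it, then the intrinsics apply), "rvec" (rotation vector, rad) and "tvec" (3), from world to camera coordinates, as OpenCV has them; the wrist camera has in their place "T_tool_cam" (4x4, takes a point from camera to tool coordinates, whose origin is the TCP and whose axes are the tool frame's). Camera axes: x right, y down, z forward; pixel columns grow to the right and rows downward; lengths in m; the calibration is good to about 2 mm. A picture is of the moment at which its call begins: read the wrist's pose just before it.
- order.close_job(): hands the job in, once; it reports no verdict.
The state is a dict: "time_s": time; "joints": joint angles; "qd": joint speeds; "joint_torque": joint torques, N m; "tcp_pos": TCP position; "eef_rot": TCP orientation; "contact_force": force on the tool from outside, world axes, zero at the start; "moment": the same for the moment, N m; "gripper_width": finger opening in m.
Only numpy, scipy, OpenCV 4.12 (cv2) and the standard library are available. Lean on these libraries where they do the work, as an engineer would, in place of code of your own. Each camera call takes 0.05 s, during which the arm holds its last target.

## Working session

There is one attempt and no reset: what is moved stays moved. The work goes in short steps, Python scripts to look and compute and a shell command to move; the robot and the scene stay as the last step left them, time stands still between calls to the robot, and variables do not carry over. Pictures are saved under pics/ and viewed, and the job is handed in when it is done.

```bash
mkdir -p pics; ls; python3 - <<'E'
from plant import r,viewer,order
import cv2,numpy as np
s=r.get_state();print({k:np.round(v,3) for k,v in s.items()}, r.hold_point_z)
for n in("scene","top"):
    c=viewer.capture(n);cv2.imwrite(f"pics/{n}0.png",c["pixels"]);np.savez(f"{n}0.npz",**c)
    print(n,{k:np.round(v,4) for k,v in c.items() if k not in("pixels","depth")})
E
```

```text
pics
{'time_s': np.float64(0.0), 'joints': array([ 9.1678e+01,  2.0593e+01,  6.3300e-01, -2.1000e-02, -7.0135e+01,
       -1.6508e+01]), 'qd': array([-0.093, -0.032,  0.006,  0.009, -0.089, -0.04 ]), 'joint_torque': array([-0.0000e+00, -5.8271e+01,  2.9305e+01,  6.9970e+00,  7.0000e-03,
       -0.0000e+00]), 'tcp_pos': array([0.173, 0.652, 0.226]), 'eef_rot': array([  94.46 ,   89.903, -100.377]), 'contact_force': array([-0.355, -0.076, -0.015]), 'moment': array([-0.001, -0.006, -0.014]), 'gripper_width': np.float64(0.088)} 0.0188
scene {'fx': np.float64(485.5182), 'fy': np.float64(485.5182), 'cx': np.float64(324.9564), 'cy': np.float64(200.5611), 'k1': np.float64(-0.0132), 'rvec': array([ 0.6971,  2.5656, -1.1648]), 'tvec': array([ 0.4787, -0.0614,  1.4147])}
top {'fx': np.float64(438.22), 'fy': np.float64(438.22), 'cx': np.float64(322.1738), 'cy': np.float64(202.3217), 'k1': np.float64(-0.0042), 'rvec': array([ 2.1482, -2.181 ,  0.0558]), 'tvec': array([-0.0649,  0.5426,  1.0516])}
```

View pics/scene0.png

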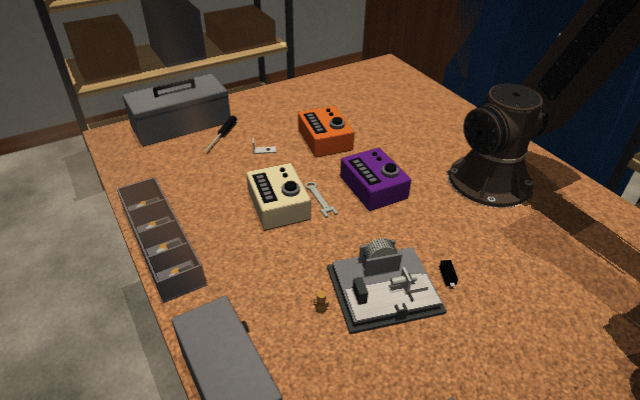

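View pics/top0.png

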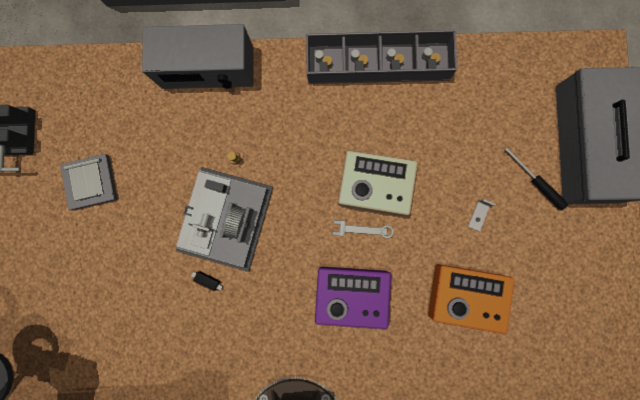

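Top view: the jig is at (225,218), with its wheel at (238,222), bracket at (203,225) and fork at (188,210). The cream counter is at (378,183) with its key at (362,190). Look-alikes are the purple counter (353,298) and the orange counter (473,298); the spare bracket is at (481,214). I choose the cream counter and will check it in close crops.

```bash
cat > h.py <<'E'
import numpy as np,cv2
from scipy.spatial.transform import Rotation as R
def load(n): return dict(np.load(n))
def extr(c,pose=None):
    """return Rwc, cam origin in world"""
    if "T_tool_cam" in c:
        Rt,p=pose; T=c["T_tool_cam"]; return Rt@T[:3,:3], Rt@T[:3,3]+p
    Rm=cv2.Rodrigues(c["rvec"])[0]; return Rm.T, -Rm.T@c["tvec"].ravel()
def ray(c,u,v):
    K=np.array([[c["fx"],0,c["cx"]],[0,c["fy"],c["cy"]],[0,0,1]],float)
    d=np.array([float(c["k1"]),0,0,0])
    q=cv2.undistortPoints(np.array([[[u,v]]],float),K,d)[0,0]
    return np.array([q[0],q[1],1.])
def at_z(c,u,v,z,pose=None):
    Rw,o=extr(c,pose); d=Rw@ray(c,u,v); return o+d*(z-o[2])/d[2]
def at_depth(c,u,v,pose=None,w=1):
    D=c["depth"]; p=D[int(v)-w:int(v)+w+1,int(u)-w:int(u)+w+1]; p=p[p>0]
    Rw,o=extr(c,pose); return o+Rw@ray(c,u,v)*np.median(p)
def proj(c,P,pose=None):
    Rw,o=extr(c,pose); q=Rw.T@(np.asarray(P,float)-o)
    K=np.array([[c["fx"],0,c["cx"]],[0,c["fy"],c["cy"]],[0,0,1]],float)
    return cv2.projectPoints(q[None],np.zeros(3),np.zeros(3),K,np.array([float(c["k1"]),0,0,0]))[0].ravel()
def pose_of(s):
    return R.from_euler("xyz",s["eef_rot"],degrees=True).as_matrix(), np.array(s["tcp_pos"])
def cloud(c,pose=None):
    D=c["depth"];h,w=D.shape
    K=np.array([[c["fx"],0,c["cx"]],[0,c["fy"],c["cy"]],[0,0,1]],float)
    uv=np.stack(np.meshgrid(np.arange(w),np.arange(h)),-1).reshape(-1,1,2).astype(float)
    q=cv2.undistortPoints(uv,K,np.array([float(c["k1"]),0,0,0]))[:,0]
    Rw,o=extr(c,pose); P=np.c_[q,np.ones(len(q))]*D.reshape(-1,1)
    return (P@Rw.T+o).reshape(h,w,3)
E
python3 - <<'E'
from h import *
c=load("top0.npz");im=c["pixels"]
a=cv2.resize(im[155:280,165:285],None,fx=5,fy=5,interpolation=cv2.INTER_CUBIC)[:600]
cv2.imwrite("pics/jig0.png",a)
b=cv2.resize(im[140:230,325:430],None,fx=5,fy=5,interpolation=cv2.INTER_CUBIC)
cv2.imwrite("pics/cnt0.png",b)
P=cloud(c)
for n,(u,v) in dict(wheel=(238,222),key=(362,190),keytopcnt=(385,200),bench=(280,250),fork=(188,210),spanner=(370,230)).items(): print(n,at_depth(c,u,v).round(3))
E
```

```text
wheel [0.493 0.115 0.105]
key [ 0.562 -0.167  0.093]
keytopcnt [ 0.54  -0.221  0.071]
bench [ 0.426  0.034 -0.   ]
fork [0.527 0.254 0.036]
spanner [ 0.472 -0.189  0.006]
```

View pics/jig0.png

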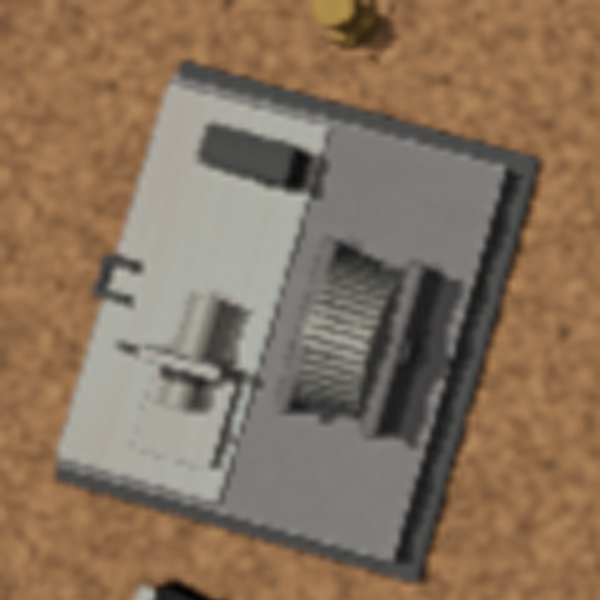

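View pics/cnt0.png

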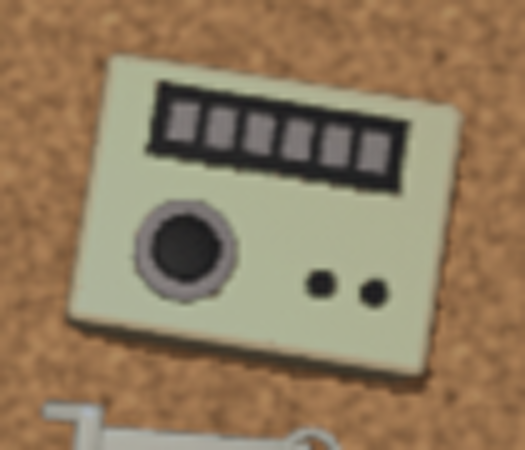

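The crops show the cream counter with its large round key at crop (185,248), distinct from the two studs at (321,284) and (374,293). On the jig the pointer tip is at crop (120,346), about one slot pitch short of the fork at (120,280). Next I measure the poses.

```bash
python3 - <<'E'
from h import *
c=load("top0.npz");im=c["pixels"];P=cloud(c)
def rect(m,n):
    q=P[m][:,:2].astype(np.float32); r=cv2.minAreaRect(q); print(n,len(q),np.round(r[0],4),np.round(r[1],4),round(r[2],2)); return r
u,v=np.meshgrid(np.arange(640),np.arange(400))
Z=P[...,2]
mj=(u>165)&(u<280)&(v>160)&(v<275)&(Z>0.006)
mj&=~((v<168)&(u>220)); mj=cv2.morphologyEx(mj.astype(np.uint8),cv2.MORPH_OPEN,np.ones((3,3)))>0
n,l,st,_=cv2.connectedComponentsWithStats(mj.astype(np.uint8)); mj=l==1+st[1:,4].argmax()
rect(mj,"jig")
mc=(u>325)&(u<425)&(v>140)&(v<225)&(Z>0.06); rect(mc&(Z<0.085),"counter"); mk=mc&(Z>0.088); rect(mk,"key"); print(P[mk].mean(0),P[mk][:,2].min(),P[mk][:,2].max())
mw=mj&(Z>0.095); rect(mw,"wheel"); print(P[mw].mean(0))
# hires wheel heights
print(np.percentile(Z[mj],[1,5,25,50,75,95,99]).round(3))
def C(x,y): return 165+(x+.5)/5-.5, 155+(y+.5)/5-.5
for nm,x,y,z in [("tip",119,346,.044),("prong+",140,263,.05),("prong-",130,301,.05),("forkL+",108,257,.05),("forkL-",97,295,.05)]:
    uu,vv=C(x,y); print(nm,at_z(c,uu,vv,z).round(4), at_depth(c,uu,vv,w=0).round(4))
s=pose=None
from plant import r
s=r.get_state();print(pose_of(s)[0].round(3))
E
```

```text
jig 6426 [0.4795 0.0812] [0.3726 0.2196] 73.57
counter 3819 [ 0.583 -0.206] [0.1705 0.1305] 79.7
key 173 [ 0.5129 -0.1457] [0.0304 0.1409] 68.02
[ 0.54380162 -0.15545527  0.27680343] 0.08813717340942295 1.0899669705019828
wheel 322 [0.4646 0.022 ] [0.251  0.0516] 74.1
[0.49096802 0.1109971  0.1729691 ]
[0.007 0.009 0.03  0.033 0.038 0.095 0.106]
tip [0.493  0.2495 0.044 ] [0.4934 0.2524 0.0354]
prong+ [0.5325 0.2377 0.05  ] [0.5333 0.241  0.04  ]
prong- [0.5143 0.2424 0.05  ] [0.5149 0.2457 0.0402]
forkL+ [0.5357 0.2533 0.05  ] [0.5363 0.2558 0.0427]
forkL- [0.5174 0.2584 0.05  ] [0.5182 0.2626 0.0381]
[[-0.    -0.256 -0.967]
 [-0.001 -0.967  0.256]
 [-1.     0.002 -0.   ]]
```

```bash
python3 - <<'E'
from h import *
c=load("top0.npz");P=cloud(c);Z=P[...,2]
u,v=np.meshgrid(np.arange(640),np.arange(400))
ok=(c["depth"]>0)&(Z<0.12)
def big(m):
    n,l,st,_=cv2.connectedComponentsWithStats(m.astype(np.uint8)); return l==1+st[1:,4].argmax()
def rect(m,n):
    q=P[m][:,:2].astype(np.float32); r=cv2.minAreaRect(q); print(n,len(q),np.round(r[0],4),np.round(r[1],4),round(r[2],2), P[m][:,2].max()); return r
mj=big(ok&(u>165)&(u<280)&(v>160)&(v<275)&(Z>0.006))
r=rect(mj,"jig")
th=np.radians(r[2]-90 if r[2]>45 else r[2]); ex=np.array([np.cos(th),np.sin(th)]);ey=np.array([-ex[1],ex[0]])
ctr=np.array(r[0]); print("yaw",np.degrees(th))
def J(p): return np.array([(p[:2]-ctr)@ex,(p[:2]-ctr)@ey])
print("wheel from jig",ctr-0.045*ey)
mw=big(ok&mj&(Z>0.098)); rect(mw,"wheel"); print(P[mw].mean(0), J(P[mw].mean(0)))
mc=big(ok&(u>325)&(u<425)&(v>140)&(v<225)&(Z>0.062)); r2=rect(mc,"counter")
mk=big(mc&(Z>0.088)&(Z<0.1)); rect(mk,"key");print(P[mk].mean(0))
t2=np.radians(r2[2]-90 if r2[2]>45 else r2[2]); e=np.array([np.cos(t2),np.sin(t2)]);f=np.array([-e[1],e[0]]);print("key from counter",np.array(r2[0])-.025*e+.035*f)
def C(x,y): return 165+(x+.5)/5-.5, 155+(y+.5)/5-.5
for nm,x,y,z in [("tip",119,346,.044),("prong+",140,263,.05),("prong-",130,301,.05),("forkL+",108,257,.05),("forkL-",97,295,.05)]:
    print(nm,J(at_z(c,*C(x,y),z)).round(4))
# scene
c2=load("scene0.npz")
for z in(.044,.05): print(proj(c2,[.525,.24,z]))
for nm,q in dict(wheeltop=[*(ctr-.045*ey),.107]).items(): print(nm,proj(c,q),proj(c2,q))
cv2.imwrite("pics/sj.png",cv2.resize(c2["pixels"][230:335,320:450],None,fx=5,fy=5,interpolation=cv2.INTER_CUBIC))
E
```

```text
jig 6629 [0.5061 0.1708] [0.1904 0.2202] 73.3 0.10979148812068595
yaw -16.69817352294922
wheel from jig [0.49312306 0.12771513]
wheel 257 [0.4933 0.1284] [0.0303 0.0467] 73.42 0.10979148812068595
[0.49368425 0.12795872 0.10338198] [ 0.00046753 -0.04460543]
counter 3968 [ 0.5831 -0.2058] [0.17   0.1305] 79.71 0.09699481452924252
key 141 [ 0.5639 -0.1667] [0.0276 0.0299] 88.66 0.09699481452924252
[ 0.56435476 -0.16685087  0.09225567]
key from counter [ 0.56473826 -0.16686961]
tip [-0.0351  0.0716]
prong+ [0.0061 0.0717]
prong- [-0.0127  0.0709]
forkL+ [0.0047 0.0875]
forkL- [-0.0143  0.0872]
[397.2914778  301.02517906]
[397.62638202 299.2524896 ]
wheeltop [232.4242465  222.03719517] [381.11348468 241.48902402]
```

View pics/sj.png

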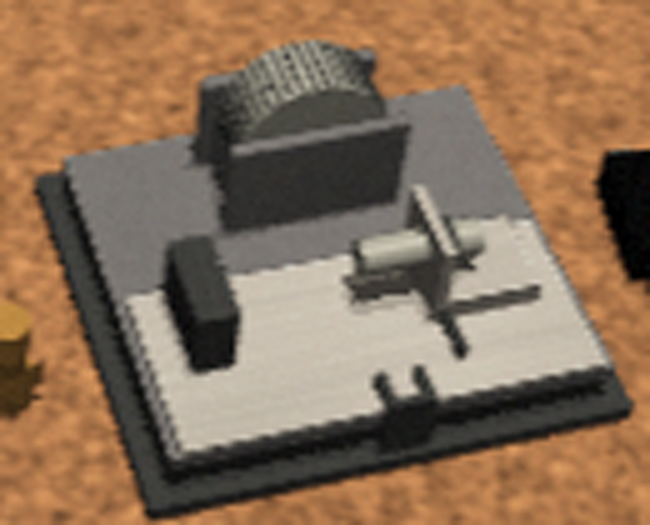

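Checks against the given sizes: jig footprint 190×220 mm, counter 170×130 mm, wheel top z about 0.107, and the key found directly agrees with the counter-derived position within 1 mm. The pointer is about 31 mm short, so about 108 mm of rim travel is needed. The tool is already nearly aligned with the jig (1.9° off). I move over now with the fingers shut.

```bash
python3 -m creep '[{"ty":0.028,"tz":-0.028,"fingers":0},{"ty":0.056,"tz":-0.056,"fingers":0},{"ty":0.084,"tz":-0.084,"fingers":0},{"ty":0.112,"tz":-0.112,"fingers":0},{"ty":0.141,"tz":-0.141,"fingers":0}]' 20
python3 -m creep '[{"ty":0.028,"tz":-0.028,"fingers":0},{"ty":0.056,"tz":-0.056,"fingers":0},{"ty":0.084,"tz":-0.084,"fingers":0},{"ty":0.112,"tz":-0.112,"fingers":0},{"ty":0.141,"tz":-0.141,"fingers":0}]'
python3 -m creep '[{"ty":0.028,"tz":-0.028,"ax":0.5,"fingers":0},{"ty":0.056,"tz":-0.056,"ax":1,"fingers":0},{"ty":0.084,"tz":-0.084,"ax":1.9,"fingers":0},{"ty":0.112,"tz":-0.112,"ax":1.9,"fingers":0},{"ty":0.141,"tz":-0.141,"ax":1.9,"fingers":0}]'
```

```text
invalid input
invalid input
invalid input
```

```bash
python3 -m creep '[{"ax":0.0,"ay":0.0,"az":0.0,"tx":0.0,"ty":0.028,"tz":-0.028,"fingers":0.0}]' 20;  python3 -m creep --help | head -20
```

```text
time_s: 0.2
tcp_pos: [0.1913, 0.62, 0.2247]
eef_rot: [103.7, 89.9, -91.0]
contact_force: [0.0, -0.9, -0.3]
gripper_width: 0.0838invalid input: not JSON, or not a number
```

```bash
python3 -m creep '[{"ax":0,"ay":0,"az":0,"tx":0,"ty":0.028,"tz":-0.028,"fingers":0},{"ax":0,"ay":0,"az":0,"tx":0,"ty":0.056,"tz":-0.056,"fingers":0},{"ax":0,"ay":0,"az":0,"tx":0,"ty":0.084,"tz":-0.084,"fingers":0},{"ax":0,"ay":0,"az":0,"tx":0,"ty":0.112,"tz":-0.112,"fingers":0},{"ax":0,"ay":0,"az":0,"tx":0,"ty":0.14,"tz":-0.14,"fingers":0}]'
```

```text
time_s: 0.7
tcp_pos: [0.2926, 0.4454, 0.2263]
eef_rot: [78.9, 90.0, -115.9]
contact_force: [0.4, -0.0, -0.5]
gripper_width: 0.0449
```

```bash
python3 -m creep '[{"ax":0,"ay":0,"az":0,"tx":0,"ty":0.028,"tz":-0.028,"fingers":0},{"ax":0,"ay":0,"az":0,"tx":0,"ty":0.056,"tz":-0.056,"fingers":0},{"ax":1,"ay":0,"az":0,"tx":0,"ty":0.084,"tz":-0.084,"fingers":0},{"ax":1.9,"ay":0,"az":0,"tx":0,"ty":0.112,"tz":-0.112,"fingers":0},{"ax":1.9,"ay":0,"az":0,"tx":0,"ty":0.14,"tz":-0.14,"fingers":0}]'
```

```text
time_s: 1.2
tcp_pos: [0.392, 0.2743, 0.2265]
eef_rot: [25.1, 90.0, -171.6]
contact_force: [1.0, 0.0, 0.4]
gripper_width: 0.0049
```

```bash
cat > go.py <<'E'
from h import *
from plant import r
import sys
s=r.get_state();Rm,p=pose_of(s)
t=np.array([float(a) for a in sys.argv[1:4]]);yaw=float(sys.argv[4])
print("t",round(s["time_s"],2),"tcp",p.round(4),"F",np.round(s["contact_force"],1),"w",round(s["gripper_width"],4))
print("shift tool",(Rm.T@(t-p)).round(4))
a=np.radians(yaw); Rd=np.array([[0,-np.sin(a+np.pi/2)*0,0]]*3)
# desired: tool x down, tool z = -(cos,sin)
X=np.array([0,0,-1.]);Zt=-np.array([np.cos(a),np.sin(a),0]);Y=np.cross(Zt,X);Rd=np.c_[X,Y,Zt]
print("turn",np.degrees(R.from_matrix(Rm.T@Rd).as_rotvec()).round(2))
E
python3 go.py 0.474 0.134 0.150 -16.7
```

```text
t 1.2 tcp [0.392  0.2743 0.2265] F [1.  0.  0.4] w 0.0049
shift tool [ 0.0765  0.1107 -0.1189]
turn [-0.04  0.01 -0.  ]
```

```bash
python3 -m creep '[{"ax":0,"ay":0,"az":0,"tx":0,"ty":0.03,"tz":-0.03,"fingers":0},{"ax":0,"ay":0,"az":0,"tx":0.02,"ty":0.06,"tz":-0.06,"fingers":0},{"ax":0,"ay":0,"az":0,"tx":0.045,"ty":0.09,"tz":-0.09,"fingers":0},{"ax":0,"ay":0,"az":0,"tx":0.0765,"ty":0.1107,"tz":-0.1189,"fingers":0},{"ax":0,"ay":0,"az":0,"tx":0.0765,"ty":0.1107,"tz":-0.1189,"fingers":0}]'; python3 go.py 0.474 0.134 0.109 -16.7
python3 - <<'E'
from h import *
from plant import r,viewer
for n in("wrist","scene"):
    c=viewer.capture(n);cv2.imwrite(f"pics/{n}1.png",c["pixels"] if n=="wrist" else cv2.resize(c["pixels"][150:350,300:500],None,fx=3,fy=3))
E
```

```text
time_s: 1.7
tcp_pos: [0.4725, 0.1314, 0.1458]
eef_rot: [48.5, 89.6, -148.5]
contact_force: [-1.2, 0.6, -0.4]
gripper_width: 0.0003
t 1.7 tcp [0.4725 0.1314 0.1458] F [-1.2  0.6 -0.4] w 0.0003
shift tool [ 0.0368 -0.0031 -0.0008]
turn [-0.29  0.29 -0.32]
```

View pics/wrist1.png

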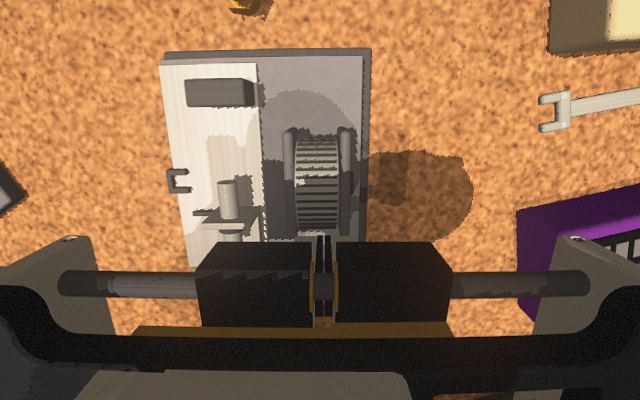

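View pics/scene1.png

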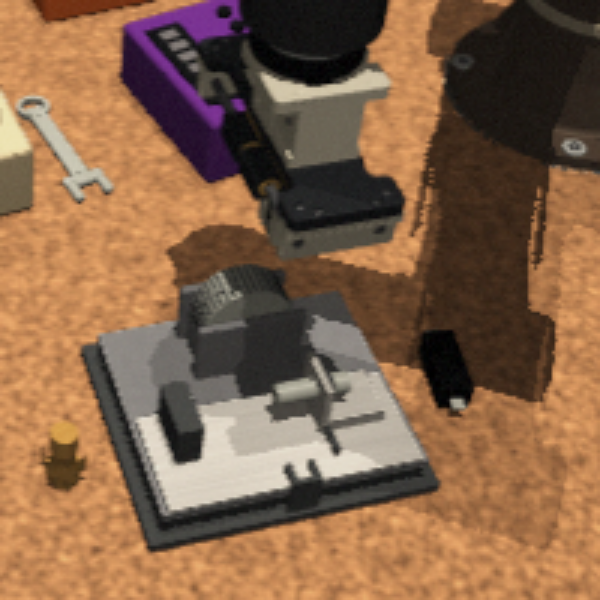

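The wrist view shows the fork at (180,181), the pointer at (195,214) and the wheel at (317,185), all clear. The finger is aligned behind the wheel top, so I descend.

```bash
python3 -m creep '[{"ax":0,"ay":0,"az":0,"tx":0.015,"ty":0,"tz":0,"fingers":0},{"ax":0,"ay":0,"az":0,"tx":0.03,"ty":0,"tz":0,"fingers":0},{"ax":0,"ay":0,"az":0,"tx":0.036,"ty":0,"tz":0,"fingers":0},{"ax":0,"ay":0,"az":0,"tx":0.038,"ty":0,"tz":0,"fingers":0},{"ax":0,"ay":0,"az":0,"tx":0.038,"ty":0,"tz":0,"fingers":0}]'; python3 go.py 0.474 0.134 0.103 -16.7
```

```text
time_s: 2.3
tcp_pos: [0.4738, 0.1364, 0.1127]
eef_rot: [-136.8, 90.0, 26.6]
contact_force: [1.1, 0.3, -1.2]
gripper_width: 0.0005
t 2.3 tcp [0.4738 0.1364 0.1127] F [ 1.1  0.3 -1.2] w 0.0005
shift tool [ 0.0097  0.0023 -0.0008]
turn [ 0.03 -0.03  0.03]
```

```bash
python3 -m creep '[{"ax":0,"ay":0,"az":0,"tx":0.003,"ty":0.002,"tz":0,"fingers":0},{"ax":0,"ay":0,"az":0,"tx":0.006,"ty":0.002,"tz":0,"fingers":0},{"ax":0,"ay":0,"az":0,"tx":0.008,"ty":0.002,"tz":0,"fingers":0},{"ax":0,"ay":0,"az":0,"tx":0.01,"ty":0.002,"tz":0,"fingers":0},{"ax":0,"ay":0,"az":0,"tx":0.01,"ty":0.002,"tz":0,"fingers":0}]'; python3 go.py 0.474 0.134 0.103 -16.7
```

```text
time_s: 2.8
tcp_pos: [0.4734, 0.1338, 0.1024]
eef_rot: [-153.4, 90.0, 9.9]
contact_force: [-2.4, 0.1, 5.5]
gripper_width: 0.0003
t 2.8 tcp [0.4734 0.1338 0.1024] F [-2.4  0.1  5.5] w 0.0003
shift tool [-0.0006 -0.0003 -0.0006]
turn [-0.02 -0.02  0.01]
```

Contact at 5.5 N, as predicted. First stroke.

```bash
python3 -m creep '[{"ax":0,"ay":0,"az":0,"tx":0,"ty":0,"tz":-0.004,"fingers":0},{"ax":0,"ay":0,"az":0,"tx":0,"ty":0,"tz":-0.008,"fingers":0},{"ax":0,"ay":0,"az":0,"tx":0,"ty":0,"tz":-0.012,"fingers":0},{"ax":0,"ay":0,"az":0,"tx":0,"ty":0,"tz":-0.016,"fingers":0},{"ax":0,"ay":0,"az":0,"tx":0,"ty":0,"tz":-0.02,"fingers":0}]';python3 go.py 0.474 0.134 0.103 -16.7
python3 -m creep '[{"ax":0,"ay":0,"az":0,"tx":0,"ty":0,"tz":-0.004,"fingers":0},{"ax":0,"ay":0,"az":0,"tx":0,"ty":0,"tz":-0.008,"fingers":0},{"ax":0,"ay":0,"az":0,"tx":0,"ty":0,"tz":-0.012,"fingers":0},{"ax":0,"ay":0,"az":0,"tx":0,"ty":0,"tz":-0.016,"fingers":0},{"ax":0,"ay":0,"az":0,"tx":0,"ty":0,"tz":-0.018,"fingers":0}]'
python3 go.py 0.474 0.134 0.103 -16.7
python3 - <<'E'
from h import *
from plant import r,viewer
c=viewer.capture("wrist");cv2.imwrite(f"pics/wrist2.png",cv2.resize(c["pixels"][60:300,120:440],None,fx=2.5,fy=2.5))
E
```

```text
time_s: 3.3
tcp_pos: [0.4929, 0.128, 0.1029]
eef_rot: [-154.1, 89.9, 9.2]
contact_force: [-1.2, -0.7, 8.0]
gripper_width: 0.0006
t 3.3 tcp [0.4929 0.128  0.1029] F [-1.2 -0.7  8. ] w 0.0006
shift tool [-0.0001 -0.0003  0.0198]
turn [-0.01 -0.06  0.03]
time_s: 3.8
tcp_pos: [0.5106, 0.1229, 0.1029]
eef_rot: [-156.2, 89.9, 7.1]
contact_force: [-1.0, -2.3, 6.5]
gripper_width: 0.0009
t 3.8 tcp [0.5106 0.1229 0.1029] F [-1.  -2.3  6.5] w 0.0009
shift tool [-0.0001 -0.0001  0.0382]
turn [-0.01 -0.09  0.04]
```

View pics/wrist2.png

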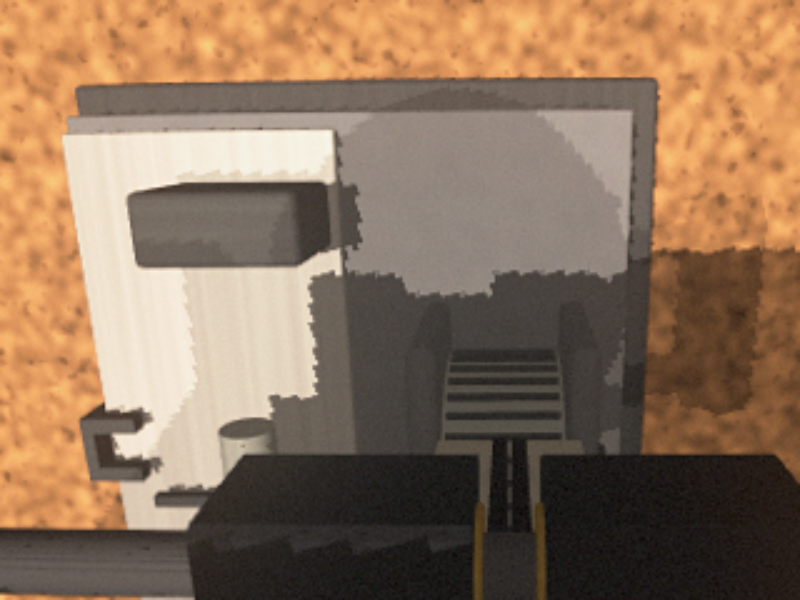

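The stroke worked. The pointer at (155,498) is now about 21 mm short of the slot centre at (130,442), down from 31. I lift, return and repeat.

```bash
python3 -m creep '[{"ax":0,"ay":0,"az":0,"tx":-0.015,"ty":0,"tz":0,"fingers":0},{"ax":0,"ay":0,"az":0,"tx":-0.015,"ty":0,"tz":0.015,"fingers":0},{"ax":0,"ay":0,"az":0,"tx":-0.015,"ty":0,"tz":0.03,"fingers":0},{"ax":0,"ay":0,"az":0,"tx":-0.012,"ty":0,"tz":0.038,"fingers":0},{"ax":0,"ay":0,"az":0,"tx":-0.008,"ty":0,"tz":0.038,"fingers":0}]';
python3 -m creep '[{"ax":0,"ay":0,"az":0,"tx":0.003,"ty":0,"tz":0,"fingers":0},{"ax":0,"ay":0,"az":0,"tx":0.006,"ty":0,"tz":0,"fingers":0},{"ax":0,"ay":0,"az":0,"tx":0.008,"ty":0,"tz":0,"fingers":0},{"ax":0,"ay":0,"az":0,"tx":0.008,"ty":0,"tz":0,"fingers":0}]';python3 go.py 0.474 0.134 0.103 -16.7
```

```text
time_s: 4.35
tcp_pos: [0.4716, 0.134, 0.1097]
eef_rot: [-6.8, 90.0, 156.6]
contact_force: [-0.3, 0.3, -0.4]
gripper_width: 0.0001
time_s: 4.75
tcp_pos: [0.4734, 0.1338, 0.1019]
eef_rot: [58.1, 90.0, -138.6]
contact_force: [-3.8, 1.0, 6.1]
gripper_width: -0.0001
t 4.75 tcp [0.4734 0.1338 0.1019] F [-3.8  1.   6.1] w -0.0001
shift tool [-0.0011 -0.0004 -0.0006]
turn [-0.04  0.01 -0.02]
```

```bash
python3 -m creep '[{"ax":0,"ay":0,"az":0,"tx":0,"ty":0,"tz":-0.004,"fingers":0},{"ax":0,"ay":0,"az":0,"tx":0,"ty":0,"tz":-0.008,"fingers":0},{"ax":0,"ay":0,"az":0,"tx":0,"ty":0,"tz":-0.012,"fingers":0},{"ax":0,"ay":0,"az":0,"tx":0,"ty":0,"tz":-0.016,"fingers":0},{"ax":0,"ay":0,"az":0,"tx":0,"ty":0,"tz":-0.02,"fingers":0}]';
python3 -m creep '[{"ax":0,"ay":0,"az":0,"tx":0,"ty":0,"tz":-0.004,"fingers":0},{"ax":0,"ay":0,"az":0,"tx":0,"ty":0,"tz":-0.008,"fingers":0},{"ax":0,"ay":0,"az":0,"tx":0,"ty":0,"tz":-0.012,"fingers":0},{"ax":0,"ay":0,"az":0,"tx":0,"ty":0,"tz":-0.016,"fingers":0},{"ax":0,"ay":0,"az":0,"tx":0,"ty":0,"tz":-0.018,"fingers":0}]'
python3 -m creep '[{"ax":0,"ay":0,"az":0,"tx":-0.015,"ty":0,"tz":0,"fingers":0},{"ax":0,"ay":0,"az":0,"tx":-0.015,"ty":0,"tz":0.015,"fingers":0},{"ax":0,"ay":0,"az":0,"tx":-0.015,"ty":0,"tz":0.03,"fingers":0},{"ax":0,"ay":0,"az":0,"tx":-0.015,"ty":0,"tz":0.038,"fingers":0},{"ax":0,"ay":0,"az":0,"tx":-0.015,"ty":0,"tz":0.038,"fingers":0}]';
python3 go.py 0.474 0.134 0.103 -16.7
python3 - <<'E'
from h import *
from plant import r,viewer
s=r.get_state();Rm,p=pose_of(s)
c=viewer.capture("wrist");np.savez("w3.npz",**c,Rm=Rm,p=p);cv2.imwrite(f"pics/wrist3.png",cv2.resize(c["pixels"][120:270,140:300],None,fx=4,fy=4,interpolation=cv2.INTER_CUBIC))
E
```

```text
time_s: 5.25
tcp_pos: [0.4933, 0.128, 0.1026]
eef_rot: [-161.1, 89.9, 2.2]
contact_force: [-2.0, -0.1, 9.5]
gripper_width: 0.0002
time_s: 5.75
tcp_pos: [0.511, 0.1228, 0.1027]
eef_rot: [-158.9, 89.9, 4.4]
contact_force: [-0.2, -0.6, 7.2]
gripper_width: 0.0001
time_s: 6.25
tcp_pos: [0.4715, 0.1339, 0.1168]
eef_rot: [34.0, 90.0, -162.6]
contact_force: [1.0, -0.4, 1.4]
gripper_width: 0.0008
t 6.25 tcp [0.4715 0.1339 0.1168] F [ 1.  -0.4  1.4] w 0.0008
shift tool [ 0.0138 -0.0008 -0.0024]
turn [ 0.05  0.03 -0.02]
```

View pics/wrist3.png

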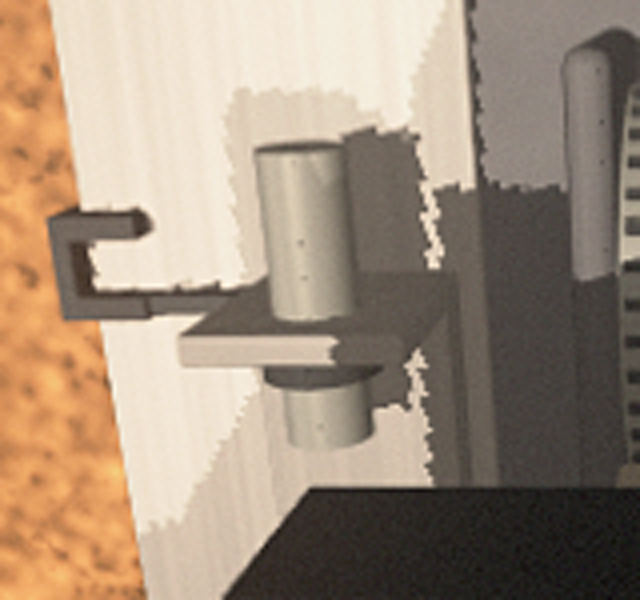

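```bash
cat > meas.py <<'E'
from h import *
ctr=np.array([.5061,.1708]);th=np.radians(-16.7);ex=np.array([np.cos(th),np.sin(th)]);ey=np.array([-ex[1],ex[0]])
def J(p): return np.array([(p[:2]-ctr)@ex,(p[:2]-ctr)@ey,p[2]]).round(4)
E
python3 - <<'E'
from meas import *
c=load("w3.npz");pose=(c["Rm"],c["p"])
def C(x,y): return 140+(x+.5)/4-.5,120+(y+.5)/4-.5
P=cloud(c,pose)
for n,x,y in [("ptr",152,304),("ptr2",190,300),("prong-",115,305),("prong-b",100,305),("prong+",120,226),("joint",62,270)]:
    u,v=C(x,y); print(n,J(at_depth(c,u,v,pose,w=0)),J(at_z(c,u,v,.044,pose)))
# jig-aligned ortho map z>0.034 around mark
u0,v0=[int(a) for a in C(40,200)];u1,v1=[int(a) for a in C(270,330)]
for v in range(v0,v1,2):
    print(v," ".join("%3d"%(1000*P[v,u,2]) for u in range(u0,u1,2)))
E
```

```text
ptr [-0.0112  0.0756  0.0409] [-0.0103  0.074   0.044 ]
ptr2 [-0.0095  0.0661  0.0438] [-0.0095  0.066   0.044 ]
prong- [-0.011   0.0826  0.0425] [-0.0105  0.0818  0.044 ]
prong-b [-0.0111  0.0859  0.0422] [-0.0105  0.0849  0.044 ]
prong+ [0.0055 0.0794 0.0419] [0.0059 0.0783 0.044 ]
joint [-0.0035  0.0927  0.0424] [-0.0031  0.0917  0.044 ]
169   0   0   0   0   0   1  35  36  37  36  35  35  36  36  35  35  35  36  36  36  35  35  37  36  36  36  35  35  68
171   0   1   1  -1   1   1  36  36  36  35  36  36  37  36  37  36  35  35  37  36  35  35  36  37  36  36  36  36  68
173   0   0   0  35  36  37  37  38  36  37  36  36  39  38  36  35  35  35  35  36  36  35  36  36  35  36  35  36  67
175   0   0  43  42  41  42  42  41  42  41  43  40  43  39  35  36  36  35  35  36  35  36  36  36  35  35  35  37  35
177   0   0  43  41  43  41  42  42  42  42  43  42  42  38  36  35  36  35  36  35  34  37  36  35  35  37  36  36  35
179   0   0  41  41  42  43  41  42  42  42  42  43  41  36  36  35  36  36  36  35  36  35  35  35  37  35  36  36  36
181   0   1  40  42  42  39  36  36  
[... 582 characters left out ...]
  43  41  38  36  36  36  36  36  35  36  36  35  37  37  35  36  35  36  35  36  36  37  36  47  48
193   0   0   0  41  43  42  39  38  38  39  39  39  39  39  38  43  42  43  42  42  43  43  43  42  42  42  53  54  54
195   0   0   0  43  43  41  42  42  42  42  41  41  41  43  40  45  44  44  44  43  44  44  44  43  59  60  59  59  59
197   0   0   0   0  43  41  42  41  41  43  43  42  42  41 275  43  43  43  44  44  45  45  44  64  64  64  64  64  63
199   0   0  -1   0  41  41  42  42  42  42  42  42  41  43  41  36  37  35  35  37  36 275  68  69  69  71  70  69  68
201   0   0   0   0   0   0   0   0  35  35  35  37  36  37  36  37  36  37  36  36  73  73  74  73  74  74  74  74  74
```

```bash
cat >> meas.py <<'E'
def gap(c,pose):
    P=cloud(c,pose); Q=np.stack([(P[...,:2]-ctr)@ex,(P[...,:2]-ctr)@ey,P[...,2]],-1)
    q=Q.reshape(-1,3)
    f=q[(q[:,2]>.0405)&(q[:,2]<.045)&(q[:,1]>.079)&(q[:,1]<.085)&(abs(q[:,0]+.003)<.03)]
    b=q[(q[:,2]>.042)&(q[:,2]<.047)&(q[:,1]>.0635)&(q[:,1]<.0715)&(abs(q[:,0]+.01)<.04)]
    lo,hi=f[f[:,0]<-.003][:,0],f[f[:,0]>-.003][:,0]
    m=(f[:,0].min()+f[:,0].max())/2
    print("fork",f[:,0].min().round(4),lo.max().round(4),hi.min().round(4),f[:,0].max().round(4),"mid",m.round(4),"ptr",b[:,0].min().round(4),b[:,0].max().round(4),len(b),"offset mm",1e3*(np.median(b[:,0])-m).round(4))
E
python3 - <<'E'
from meas import *
c=load("w3.npz");gap(c,(c["Rm"],c["p"]))
E
```

```text
fork -0.0139 -0.0091 0.0029 0.0073 mid -0.0033 ptr -0.0126 -0.0082 59 offset mm -6.8999999999999995
```

The fork measures as specified (5 mm prongs, 12 mm slot). The pointer is 7 mm short, so about 24 mm more rim travel is needed.

```bash
python3 go.py 0.482 0.1314 0.103 -16.7; python3 -m creep '[{"ax":0,"ay":0,"az":0,"tx":0.005,"ty":0,"tz":-0.008,"fingers":0},{"ax":0,"ay":0,"az":0,"tx":0.009,"ty":0,"tz":-0.008,"fingers":0},{"ax":0,"ay":0,"az":0,"tx":0.012,"ty":0,"tz":-0.008,"fingers":0},{"ax":0,"ay":0,"az":0,"tx":0.015,"ty":0,"tz":-0.008,"fingers":0},{"ax":0,"ay":0,"az":0,"tx":0.015,"ty":0,"tz":-0.008,"fingers":0}]'; python3 go.py 0.5046 0.1247 0.103 -16.7
```

```text
t 6.3 tcp [0.4724 0.1341 0.117 ] F [-0.   0.5  0.2] w 0.0004
shift tool [ 0.014  -0.0002 -0.01  ]
turn [ 0.06 -0.    0.  ]
time_s: 6.8
tcp_pos: [0.4817, 0.1315, 0.1022]
eef_rot: [-165.0, 89.9, -1.7]
contact_force: [0.4, 0.0, 8.4]
gripper_width: 0.0005
t 6.8 tcp [0.4817 0.1315 0.1022] F [0.4 0.  8.4] w 0.0005
shift tool [-0.0008 -0.     -0.0239]
turn [-0.03 -0.06  0.02]
```

```bash
python3 -m creep '[{"ax":0,"ay":0,"az":0,"tx":0,"ty":0,"tz":-0.004,"fingers":0},{"ax":0,"ay":0,"az":0,"tx":0,"ty":0,"tz":-0.008,"fingers":0},{"ax":0,"ay":0,"az":0,"tx":0,"ty":0,"tz":-0.012,"fingers":0},{"ax":0,"ay":0,"az":0,"tx":0,"ty":0,"tz":-0.016,"fingers":0},{"ax":0,"ay":0,"az":0,"tx":0,"ty":0,"tz":-0.02,"fingers":0}]';
python3 -m creep '[{"ax":0,"ay":0,"az":0,"tx":0,"ty":0,"tz":-0.003,"fingers":0},{"ax":0,"ay":0,"az":0,"tx":0,"ty":0,"tz":-0.003,"fingers":0},{"ax":0,"ay":0,"az":0,"tx":-0.005,"ty":0,"tz":-0.003,"fingers":0},{"ax":0,"ay":0,"az":0,"tx":-0.015,"ty":0,"tz":-0.003,"fingers":0},{"ax":0,"ay":0,"az":0,"tx":-0.03,"ty":0,"tz":0.01,"fingers":0}]';
python3 -m creep '[{"ax":0,"ay":0,"az":0,"tx":-0.02,"ty":0,"tz":0.03,"fingers":0},{"ax":0,"ay":0,"az":0,"tx":-0.02,"ty":0,"tz":0.03,"fingers":0},{"ax":0,"ay":0,"az":0,"tx":-0.02,"ty":0,"tz":0.03,"fingers":0}]'
python3 - <<'E'
from meas import *
from plant import r,viewer
s=r.get_state();pose=pose_of(s);print(s["time_s"],pose[1].round(4),np.round(s["contact_force"],1))
c=viewer.capture("wrist");gap(c,pose);cv2.imwrite(f"pics/wrist4.png",cv2.resize(c["pixels"][120:270,140:300],None,fx=4,fy=4,interpolation=cv2.INTER_CUBIC))
E
```

```text
time_s: 7.3
tcp_pos: [0.5009, 0.1259, 0.1026]
eef_rot: [-146.6, 89.9, 16.7]
contact_force: [-1.7, 1.4, 7.0]
gripper_width: 0.0004
time_s: 7.8
tcp_pos: [0.4901, 0.1279, 0.1316]
eef_rot: [50.8, 89.8, -146.0]
contact_force: [0.1, -0.7, -1.0]
gripper_width: 0.0006
time_s: 8.1
tcp_pos: [0.4614, 0.1375, 0.1528]
eef_rot: [-113.0, 89.9, 50.3]
contact_force: [-0.4, -0.7, -0.5]
gripper_width: 0.0005
8.1 [0.4614 0.1375 0.1528] [-0.4 -0.7 -0.5]
fork -0.0141 -0.009 0.0027 0.0073 mid -0.0034 ptr -0.0053 -0.0013 43 offset mm 0.2
```

View pics/wrist4.png

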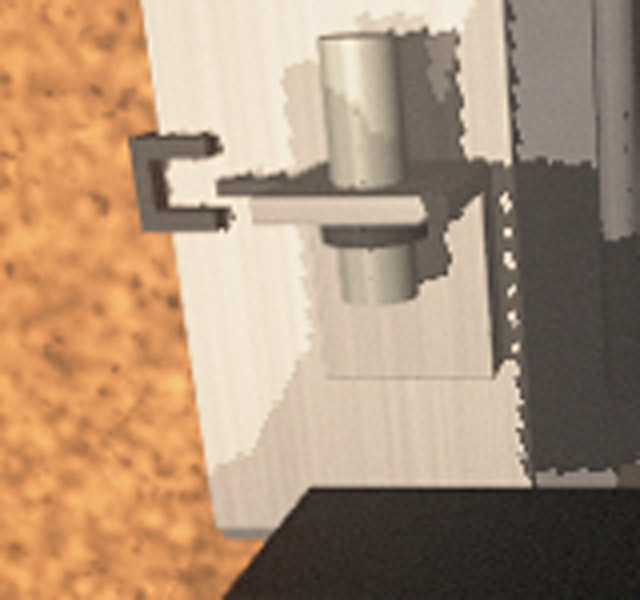

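The pointer at (220,187) stands mid-slot between the prongs at (185,145) and (195,217); the measured offset is 0.2 mm. The finger is off the wheel. Now to the key.

```bash
python3 go.py 0.5645 -0.1668 0.15 -16.7
```

```text
t 8.15 tcp [0.4615 0.1372 0.1522] F [0.2 0.3 0.1] w 0.0004
shift tool [ 0.0021  0.2616 -0.186 ]
turn [-0.    0.    0.01]
```

```bash
python3 -m creep '[{"ax":0,"ay":0,"az":0,"tx":0,"ty":0.03,"tz":-0.021,"fingers":0},{"ax":0,"ay":0,"az":0,"tx":0,"ty":0.06,"tz":-0.042,"fingers":0},{"ax":0,"ay":0,"az":0,"tx":0,"ty":0.09,"tz":-0.064,"fingers":0},{"ax":0,"ay":0,"az":0,"tx":0,"ty":0.12,"tz":-0.085,"fingers":0},{"ax":0,"ay":0,"az":0,"tx":0,"ty":0.15,"tz":-0.107,"fingers":0}]'
python3 -m creep '[{"ax":0,"ay":0,"az":0,"tx":0,"ty":0.03,"tz":-0.021,"fingers":0},{"ax":0,"ay":0,"az":0,"tx":0,"ty":0.06,"tz":-0.042,"fingers":0},{"ax":0,"ay":0,"az":0,"tx":0,"ty":0.09,"tz":-0.064,"fingers":0},{"ax":0,"ay":0,"az":0,"tx":0,"ty":0.112,"tz":-0.079,"fingers":0},{"ax":0,"ay":0,"az":0,"tx":0.02,"ty":0.112,"tz":-0.079,"fingers":0}]'
python3 -m creep '[{"ax":0,"ay":0,"az":0,"tx":0,"ty":0,"tz":0,"fingers":0},{"ax":0,"ay":0,"az":0,"tx":0,"ty":0,"tz":0,"fingers":0}]'
python3 go.py 0.5645 -0.1668 0.087 -16.7
python3 - <<'E'
from meas import *
from plant import r,viewer
s=r.get_state();pose=pose_of(s)
c=viewer.capture("wrist");cv2.imwrite("pics/wrist5.png",c["pixels"]);print(proj(c,[.5645,-.1668,.094],pose))
P=cloud(c,pose);m=(abs(P[...,2]-.094)<.004)&(np.hypot(P[...,0]-.5645,P[...,1]+.1668)<.03);print(m.sum(),P[m].min(0),P[m].max(0))
E
```

```text
time_s: 8.65
tcp_pos: [0.5211, -0.0392, 0.1511]
eef_rot: [30.2, 89.9, -166.6]
contact_force: [1.3, 0.5, 1.0]
gripper_width: 0.0002
time_s: 9.15
tcp_pos: [0.5665, -0.1709, 0.1325]
eef_rot: [171.0, 89.9, -25.9]
contact_force: [-0.5, 1.1, -0.4]
gripper_width: 0.0004
time_s: 9.35
tcp_pos: [0.5637, -0.1676, 0.131]
eef_rot: [20.2, 89.8, -176.6]
contact_force: [-0.2, 0.6, 0.5]
gripper_width: 0.0008
t 9.35 tcp [ 0.5637 -0.1676  0.131 ] F [-0.2  0.6  0.5] w 0.0008
shift tool [ 0.044  -0.001  -0.0007]
turn [-0.06  0.16 -0.06]
[322.65889069 225.8104728 ]
1291 [ 0.55172104 -0.18185165  0.0900011 ] [ 0.58224917 -0.15047547  0.09589635]
```

View pics/wrist5.png

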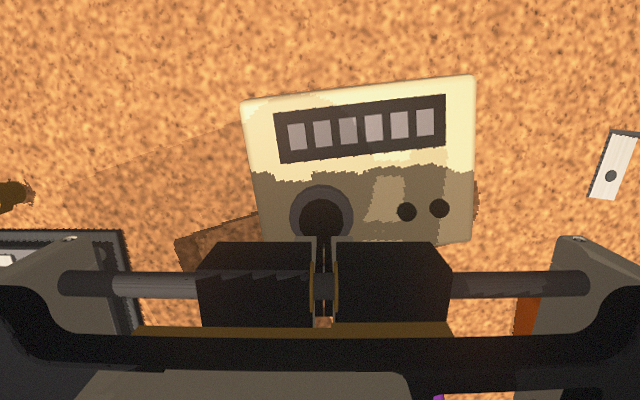

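The tool is centred over the cream counter's round key, black cap at (321,215). Pressing stepwise.

```bash
python3 -m creep '[{"ax":0,"ay":0,"az":0,"tx":0.015,"ty":0,"tz":-0.001,"fingers":0},{"ax":0,"ay":0,"az":0,"tx":0.03,"ty":0,"tz":-0.002,"fingers":0},{"ax":0,"ay":0,"az":0,"tx":0.035,"ty":0,"tz":-0.002,"fingers":0},{"ax":0,"ay":0,"az":0,"tx":0.038,"ty":0,"tz":-0.002,"fingers":0},{"ax":0,"ay":0,"az":0,"tx":0.04,"ty":0,"tz":-0.002,"fingers":0}]'
python3 -m creep '[{"ax":0,"ay":0,"az":0,"tx":0.0015,"ty":0,"tz":0,"fingers":0},{"ax":0,"ay":0,"az":0,"tx":0.0025,"ty":0,"tz":0,"fingers":0},{"ax":0,"ay":0,"az":0,"tx":0.0025,"ty":0,"tz":0,"fingers":0}]'; python3 go.py 0.5645 -0.1668 0.087 -16.7
```

```text
time_s: 9.9
tcp_pos: [0.5666, -0.1675, 0.0928]
eef_rot: [-173.7, 90.0, -10.4]
contact_force: [-1.5, 2.0, 2.1]
gripper_width: 0.0007
time_s: 10.2
tcp_pos: [0.5666, -0.1676, 0.0901]
eef_rot: [-155.5, 89.9, 7.8]
contact_force: [-0.2, 3.1, 3.7]
gripper_width: 0.0005
t 10.2 tcp [ 0.5666 -0.1676  0.0901] F [-0.2  3.1  3.7] w 0.0005
shift tool [ 0.0031 -0.0002  0.0022]
turn [-0.02 -0.05  0.02]
```

```bash
python3 -m creep '[{"ax":0,"ay":0,"az":0,"tx":0.001,"ty":0,"tz":0,"fingers":0},{"ax":0,"ay":0,"az":0,"tx":0.002,"ty":0,"tz":0,"fingers":0},{"ax":0,"ay":0,"az":0,"tx":0.002,"ty":0,"tz":0,"fingers":0}]';python3 -m creep '[{"ax":0,"ay":0,"az":0,"tx":0.0005,"ty":0,"tz":0,"fingers":0},{"ax":0,"ay":0,"az":0,"tx":0.0005,"ty":0,"tz":0,"fingers":0}]'
```

```text
time_s: 10.5
tcp_pos: [0.5667, -0.1677, 0.0883]
eef_rot: [-166.3, 89.9, -3.0]
contact_force: [-1.9, 2.9, 7.6]
gripper_width: 0.0005
time_s: 10.7
tcp_pos: [0.5667, -0.1677, 0.0882]
eef_rot: [-172.3, 89.9, -9.0]
contact_force: [-3.2, 4.8, 12.4]
gripper_width: 0.0002
```

```bash
python3 -m creep '[{"ax":0,"ay":0,"az":0,"tx":0.0004,"ty":0,"tz":0,"fingers":0},{"ax":0,"ay":0,"az":0,"tx":0.0004,"ty":0,"tz":0,"fingers":0}]'; python3 -m creep '[{"ax":0,"ay":0,"az":0,"tx":-0.003,"ty":0,"tz":0,"fingers":0},{"ax":0,"ay":0,"az":0,"tx":-0.007,"ty":0,"tz":0,"fingers":0},{"ax":0,"ay":0,"az":0,"tx":-0.02,"ty":0,"tz":0,"fingers":0},{"ax":0,"ay":0,"az":0,"tx":-0.05,"ty":0,"tz":0,"fingers":0},{"ax":0,"ay":0,"az":0,"tx":-0.09,"ty":0,"tz":0,"fingers":0}]'; python3 -m creep '[{"ax":0,"ay":0,"az":0,"tx":-0.02,"ty":0,"tz":0.04,"fingers":0},{"ax":0,"ay":0,"az":0,"tx":-0.02,"ty":0,"tz":0.08,"fingers":0},{"ax":0,"ay":0,"az":0,"tx":-0.02,"ty":0,"tz":0.1,"fingers":0},{"ax":0,"ay":0,"az":0,"tx":-0.02,"ty":0,"tz":0.1,"fingers":0}]'
python3 - <<'E'
from meas import *
from plant import r,viewer
s=r.get_state();pose=pose_of(s);print(s["time_s"],pose[1].round(3),np.round(s["contact_force"],1))
c=viewer.capture("wrist");P=cloud(c,pose);m=(P[...,2]>.08)&(P[...,2]<.1)&(np.hypot(P[...,0]-.5665,P[...,1]+.167)<.012);print("key z",m.sum(),np.median(P[m],0))
cv2.imwrite("pics/wrist6.png",c["pixels"])
t=viewer.capture("top");gap(t,None);cv2.imwrite("pics/top6.png",t["pixels"])
E
```

```text
time_s: 10.9
tcp_pos: [0.5667, -0.1677, 0.0881]
eef_rot: [-174.3, 89.9, -11.0]
contact_force: [-3.7, 4.6, 14.3]
gripper_width: 0.0002
time_s: 11.4
tcp_pos: [0.5648, -0.168, 0.1763]
eef_rot: [18.3, 89.7, -178.4]
contact_force: [2.0, 0.3, 0.0]
gripper_width: 0.0005
time_s: 11.8
tcp_pos: [0.4682, -0.1388, 0.1979]
eef_rot: [-144.2, 89.9, 19.1]
contact_force: [1.4, -1.8, 0.2]
gripper_width: 0.0004
11.8 [ 0.468 -0.139  0.198] [ 1.4 -1.8  0.2]
key z 707 [ 0.56661831 -0.16714443  0.09412096]Traceback (most recent call last):
  File "<stdin>", line 6, in <module>
  File "meas.py", line 11, in gap
    print("fork",f[:,0].min().round(4),lo.max().round(4),hi.min().round(4),f[:,0].max().round(4),"mid",m.round(4),"ptr",b[:,0].min().round(4),b[:,0].max().round(4),len(b),"offset mm",1e3*(np.median(b[:,0])-m).round(4))
                                       ~~~~~~^^
    return umr_maximum(a, axis, None, out, keepdims, initial, where)
ValueError: zero-size array to reduction operation maximum which has no identity
```

View pics/wrist6.png

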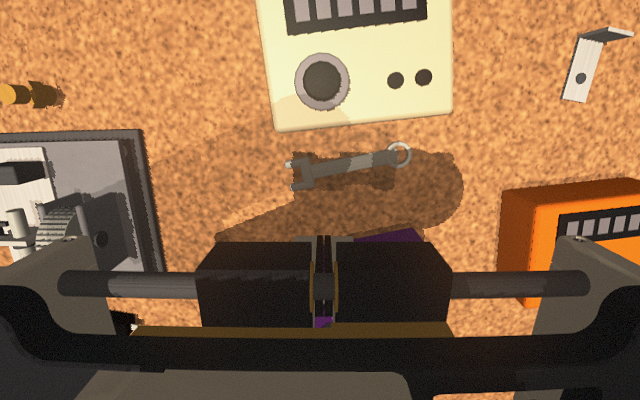

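The key is back up at z 0.094, and pressed it stalled at 0.088 with 14 N. A final look at the pointer from the top camera.

```bash
python3 - <<'E'
from meas import *
from plant import r,viewer
t=viewer.capture("top");cv2.imwrite("pics/top7.png",t["pixels"]);cv2.imwrite("pics/top7j.png",cv2.resize(t["pixels"][170:250,170:260],None,fx=6,fy=6,interpolation=cv2.INTER_CUBIC))
E
```

```text
(no output)
```

View pics/top7j.png

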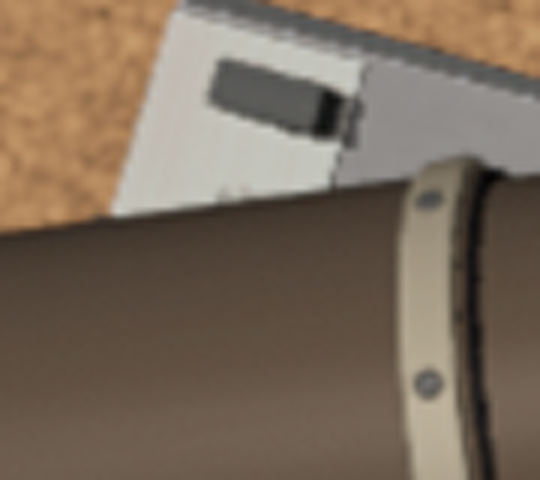

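View pics/top7.png

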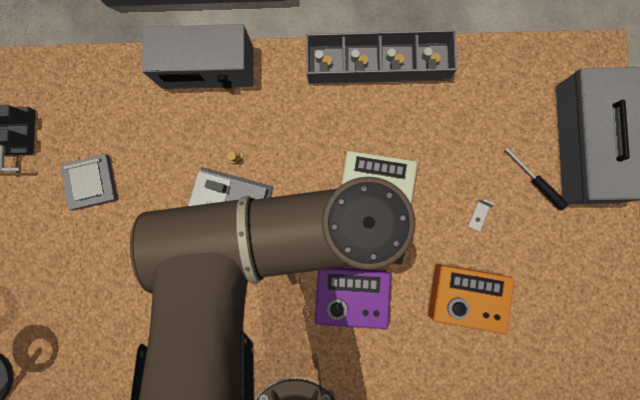

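The arm hides the jig in the top view, and the bystanders are in place. I use the scene camera for the mark.

```bash
python3 - <<'E'
from meas import *
from plant import r,viewer
t=viewer.capture("scene");cv2.imwrite("pics/s8.png",cv2.resize(t["pixels"][230:335,300:470],None,fx=4.5,fy=4.5,interpolation=cv2.INTER_CUBIC))
try: gap(t,None)
except Exception as e: print(e)
s=r.get_state();print(s["time_s"],np.round(s["contact_force"],1),np.round(s["qd"],1))
E
```

```text
fork -0.0139 -0.0102 0.0031 0.0069 mid -0.0035 ptr -0.006 -0.0026 5 offset mm -0.2
12.0 [ 0.  -0.9 -0.1] [-0.1  0.8  0.  -0.1  0.1 -0. ]
```

View pics/s8.png

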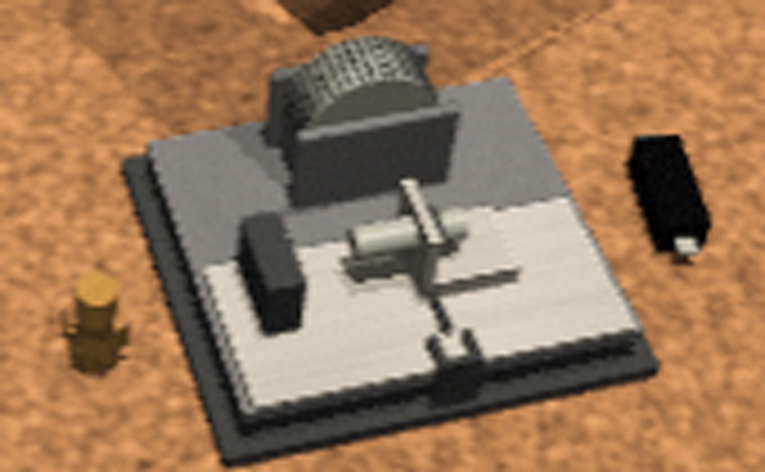

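The pointer at (447,328) stands level with the slot between the prongs at (437,345) and (470,340). Both cameras give an offset within 0.2 mm, and the robot is clear. I hand the job in.

```bash
python3 -c "
from plant import order; print(order.close_job())"
```

```text
the job is handed in; nothing more can be done
None
```

The job is done and handed in at about 12 s, well inside the 54 s limit. I rolled the wheel in three fingertip strokes at about 5–10 N until the pointer stood in the slot, then lifted the finger clear. Only then did I press the cream counter's key.

- **Pointer:** the last checks put it within 0.2 mm of mid-slot, +0.2 mm by the wrist camera before the key press and −0.2 mm by the scene camera afterwards.
- **Key:** it stalled at its stop, z = 0.088 m at 14 N, and came back up to 0.094 m.
- **Bystanders:** the fitting, resistor, spanner and spare bracket look to be where they were, judged by eye in the pictures.
- **Checks that failed:** the pointer check by the top camera failed because the arm hid the jig, so I used the scene camera instead. Its reading rests on only 5 pointer pixels, but it agrees with the wrist view. The first three move calls were refused as invalid input, and nothing moved.

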